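Release a vial from a two-lane dispenser with its rocker lever

ROBOT

A 6-joint arm with a two-finger parallel gripper is mounted at the origin on a cart in front of the work surface, level with it; the furniture and walls round the work are solid. World frame = base frame: x ahead of the robot, y to its left, z up, the work surface at z = 0. Lengths are in m, angles in rad, forces in N, time in s.
With the tool pointing down it reaches from about 0.35 to 0.925 m from the base axis. Payload 6.4 kg.
Tool frame: the origin (TCP) lies at the very end of the fingers, on their centre line; the grasp point (between the pads) lies 19 mm behind it; z points along the fingers, y is the line along which they close (so a half turn about z gives the same grasp; the last joint's range is limited). The gripper opens to 94 mm and grips with 3 to 60 N. Pads are 16 mm wide; open, the fingers measure 119 mm over their backs; the gripper's body (75 mm by 177 mm) begins 78 mm behind the grasp point.
Start: joints at [0.964, 0.245, 1.558, -0, 1.339, -0.174], TCP at [0.273, 0.59, 0.205] pointing down, gripper open.
Joint ranges: [-3.13, 3.13], [-1.02, 2.26], [0.13, 2.54], [-0.95, 4.09], [0.21, 2.88], [-2.74, 2.74]. Speed limits (rad/s): [2.57, 2.57, 3.14, 3.14, 3.14, 3.14].

INTERFACE

Orientations are given as a unit quaternion [x, y, z, w].
In Python, from workcell import manip gives the robot as it stands. Calls block until the motion is done:
- manip.move_ptp(position, orientation): joint-space move of the TCP to a pose.
- manip.movel(position, orientation=None, vel=0.15): straight line of the TCP; orientation=None keeps the orientation; vel is the mean speed in m/s.
- manip.move_j(angles): joint-space move.
- manip.release() and manip.close(): open the fingers fully, or close them until they stop; the grip force is fixed at half the most.
- manip.hold(seconds).
- manip.inverse_kinematics(position, orientation): joint angles nearest the present ones, or None.
- manip.read_state(): the state.
- manip.snapshot(name): name is "side" or "top"; returns the picture (384x512x3 uint8, blue, green, red); there is no depth.
- manip.calibration(name): a dict with "fx", "fy", "cx", "cy" (pixels), "k1" (the pictures are not rectified: a ray, as slopes to the right and down, at radius r is drawn at 1 + k1 r^2 times it, then the intrinsics apply), "R" (3x3) and "t" (3): a world point X has camera coordinates R X + t. Camera axes: x right, y down, z forward; pixel columns grow to the right and rows downward; lengths in m; the calibration is good to about 2 mm. A picture is of the moment at which its call begins. calibration takes no time and is no camera call.
A pose or a line that the arm cannot do raises manip.Unreachable and nothing moves.
- manip.close_job(): hands the job in; it is judged then, once.
The state is a dict: "t": time; "joint_pos": joint angles; "joint_velocities": joint speeds; "effort": joint torques, N m; "tool_pos": TCP position; "eef_rot": TCP orientation; "contact_force": force on the tool from outside, world axes, zero at the start; "wrist_torque": the same for the moment, N m; "width": opening from 0.0 (shut) to 1.0 (fully open); "grip_force": force on a finger pad.
Only numpy, scipy, OpenCV 4.12 (cv2) and the standard library are available. Lean on these libraries where they do the work, as an engineer would, in place of code of your own. Each camera call takes 0.05 s, during which the arm holds its last target. There are 200 camera calls.

TASK

Dispense the longer, slimmer of the two vials from the dispenser: with the fingertips, press down the rear pad of the rocker lever on that vial's lane so that its gate lifts, keep it down until the vial has rolled into the catch pocket at the front, then let go so that the gate shuts again. Press without forcing the lever. Leave the other lane shut with its vial behind the gate, do not touch the vials, and do not disturb the things standing round the dispenser.

Things in the scene. Friction and masses are not known exactly. Their poses are not given: they have to be found in the camera images.
- dispenser: White vial dispenser fixed on the worktop, 168 mm wide (y), 58 mm high, base x -0.080 to 0.054. Origin on the worktop, z up, x to its rear, y to its left (+y). Two lanes, left y 0.003 to 0.061, right mirrored, on one ramp that falls 12.6 degrees to the front (-x). Rear wall at x 0.026, 50 mm high. The levers run along the outer sides; their pads lie behind the rear wall, at x 0.087, y +-0.055.
- pocket (a point): Middle of the catch pocket on the ramp at the front of the dispenser, at dispenser x -0.052, y 0, ramp face 17 mm above the worktop. The pocket of each lane lies between its gate blade (a steel plate across the lane at x -0.028) and the front lip (x -0.075, top 30 mm high). One vial waits behind each gate, lying across its lane.
- long_vial_mid (a point): Middle of the longer, slimmer glass vial with cap (51 mm long, 23.5 mm across), lying on its side across one of the two lanes (which one varies). Its z axis runs along the vial. Behind the gate it stands at dispenser-frame x about -0.015; rolled out against the front lip, about -0.062.
- short_vial_mid (a point): Middle of the shorter, stouter glass vial with cap (39 mm long, 26 mm across), lying on its side across the other lane behind its gate. Its z axis runs along the vial.
- lever_left (a joint): Steel rocker along the left (+y) outer side of the dispenser; pivot at dispenser x 0.035, y +0.069, z 0.052. Rad: 0 = at rest, gate shut; grows as the rear pad is pressed down; hard stop 0.50 (pad 25 mm lower, gate fully up). The long vial passes from about 0.30; go past 0.40 to be sure. A spring returns it to 0 when let go; about 1.7 N starts it, 4 N holds it fully down.
- lever_right (a joint): Steel rocker along the right (-y) outer side of the dispenser; pivot at dispenser x 0.035, y -0.069, z 0.052. Rad: 0 = at rest, gate shut; grows as the rear pad is pressed down; hard stop 0.50 (pad 25 mm lower, gate fully up). The long vial passes from about 0.30; go past 0.40 to be sure. A spring returns it to 0 when let go; about 1.7 N starts it, 4 N holds it fully down.
- pad_left (a point): Centre of the top face of the black thumb pad (34 mm front to back, 44 mm sideways, 6 mm thick, fine ribs) at the rear end, away from the catch pocket, of the left lever; 52 mm behind the pivot, at rest 58 mm above the worktop, with free air below it. Its axes are the lever's: at rest parallel to the dispenser's.
- pad_right (a point): Centre of the top face of the black thumb pad (34 mm front to back, 44 mm sideways, 6 mm thick, fine ribs) at the rear end, away from the catch pocket, of the right lever; 52 mm behind the pivot, at rest 58 mm above the worktop, with free air below it. Its axes are the lever's: at rest parallel to the dispenser's.
- tape: Bystander: white roll of surgical tape lying flat, 57 mm across, 25 mm high, loose, to the left of the dispenser. Origin: centre of underside.
- syringe: Bystander: small syringe lying flat, 24x120x20 mm, long along its y, loose, to the right of the dispenser. Origin: centre of underside.
- swab_box: Bystander: carton 55x100x45 mm, long along its y, loose, behind the dispenser. Origin: centre of underside.
- long_vial: The same longer vial; origin at the centre of its base, its z axis along the vial.
- short_vial: The same shorter vial; origin at the centre of its base, its z axis along the vial.
There are look-alikes about, which are no part of the job. Leave any blue look-alike of the long_vial alone.

How it is judged:
On the way:
1. the lever on the long vial's lane is pressed down by the fingers (past 0.15 rad) (((y of long_vial_mid in the frame of dispenser above 0 m and value of joint lever_left above 0.15 rad and contact force between the fingers and lever_left above 0.3 N) or (y of long_vial_mid in the frame of dispenser below 0 m and value of joint lever_right above 0.15 rad and contact force between the fingers and lever_right above 0.3 N))), for 0.04 s.
At the end, for the whole second after the job is handed in: The long vial lies at rest in the catch pocket of its lane (its middle at dispenser x between -0.076 and -0.048), both levers are back up with gates shut (within 0.05 rad), and the short vial is still behind its own gate (x of long_vial_mid in the frame of dispenser between -0.076 and -0.048 m and z of long_vial_mid in the frame of dispenser below 0.045 m and linear speed of long_vial below 0.02 m/s and value of joint each of lever_left, lever_right below 0.05 rad and ((y of long_vial_mid in the frame of dispenser above 0 m and y of short_vial_mid in the frame of dispenser below 0 m) or (y of long_vial_mid in the frame of dispenser below 0 m and y of short_vial_mid in the frame of dispenser above 0 m)) and x of short_vial_mid in the frame of dispenser between -0.022 and 0.03 m and z of short_vial_mid in the frame of dispenser below 0.065 m); the robot touches nothing.
It fails at once if the lever of the short vial's lane is worked (beyond 0.12 rad) ((y of long_vial_mid in the frame of dispenser above 0 m and value of joint lever_right above 0.12 rad) or (y of long_vial_mid in the frame of dispenser below 0 m and value of joint lever_left above 0.12 rad)).
It fails at once if the robot touches a vial (contact force between any of the fingers, the arm and long_vial above 0.3 N or contact force between any of the fingers, the arm and short_vial above 0.3 N).
It fails at once if a vial is lifted out of the dispenser (z of any of long_vial_mid, short_vial_mid in the frame of dispenser above 0.09 m).
It fails at once if a lever is forced with more than 40 N (contact force between the fingers and lever_left above 40 N or contact force between the fingers and lever_right above 40 N).
It fails at once if a bystander is shifted by more than 15 mm (distance of any of tape, syringe, swab_box from where it was at the start of the episode above 0.015 m).
It also fails if it takes over 29 s, if anything falls off the work surface, if the arm or the gripper's body presses on something with over 40 N, if the wrist force passes 120 N, or if a joint passes its speed limit or range.

## Working session

There is one attempt and no reset: what is moved stays moved. The work goes in short steps, each a Python script; the robot and the scene stay as the last script left them, time stands still between calls to the robot, and variables do not carry over. Pictures are saved under pics/ and viewed, at most 10 in all, crops included, and the job is handed in when it is done.

```bash
mkdir -p pics; python3 - <<'E'
from workcell import manip
import cv2
for n in("top","side"):
    cv2.imwrite(f"pics/{n}0.png",manip.snapshot(n)); c=manip.calibration(n); print(n,c)
E
```

```text
top {'fx': 368.7734107666877, 'fy': 368.7734107666877, 'cx': 254.36703349341673, 'cy': 191.62909428823062, 'k1': 0.022262050066088515, 'R': array([[-0.00772311, -0.99949142, -0.0309394 ],
       [-0.99412626,  0.01101443, -0.1076646 ],
       [ 0.10795062,  0.02992617, -0.99370573]]), 't': array([-0.21035128,  0.60039721,  0.86528309])}
side {'fx': 485.2314556672304, 'fy': 485.2314556672304, 'cx': 251.76270790048622, 'cy': 191.47395786748254, 'k1': -0.008910876193708929, 'R': array([[-0.91275498, -0.40835411, -0.01119217],
       [-0.16645164,  0.39679439, -0.90268935],
       [ 0.37305789, -0.82207125, -0.43014727]]), 't': array([0.41977034, 0.24694392, 0.4743098 ])}
```

View pics/top0.png

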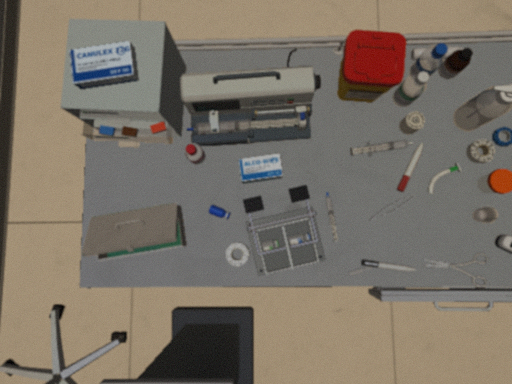

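View pics/side0.png

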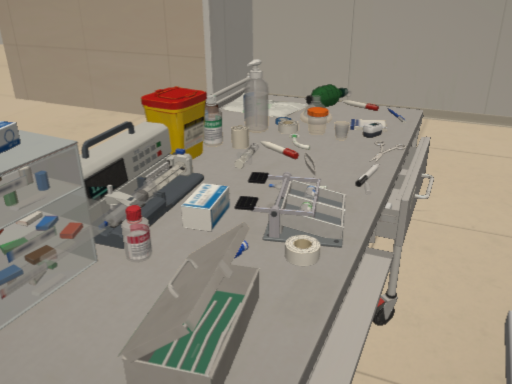

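The top view shows the dispenser at about (287,243). Its pads are at (254,204) on the left and (299,193) on the right, with the tape at (237,254), the syringe at (332,217) and the swab box at (261,167). The blue vial at (219,212) is the look-alike. I'll enlarge the dispenser next.

```bash
python3 - <<'E'
import cv2,numpy as np
a=cv2.imread("pics/top0.png")[180:280,230:345]; b=cv2.imread("pics/side0.png")[160:250,225:355]
a=cv2.resize(a,None,fx=6,fy=6,interpolation=cv2.INTER_CUBIC);b=cv2.resize(b,None,fx=6,fy=6,interpolation=cv2.INTER_CUBIC)
cv2.imwrite("pics/topc.png",a);cv2.imwrite("pics/sidec.png",b)
E
cat > h.py <<'E'
import numpy as np,cv2
from workcell import manip
def ray(n,u,v):
    c=manip.calibration(n)
    d=np.array([(u-c["cx"])/c["fx"],(v-c["cy"])/c["fy"]]);s=d.copy()
    for _ in range(10): s=d/(1+c["k1"]*(s@s))
    return -c["R"].T@c["t"], c["R"].T@np.array([*s,1])
def atz(n,u,v,z):
    o,d=ray(n,u,v); return o+d*(z-o[2])/d[2]
def proj(n,X):
    c=manip.calibration(n);p=np.atleast_2d(X)@c["R"].T+c["t"];s=p[:,:2]/p[:,2:]
    s=s*(1+c["k1"]*(s**2).sum(1,keepdims=True))
    return s*[c["fx"],c["fy"]]+[c["cx"],c["cy"]]
E
```

```text
(no output)
```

View pics/topc.png

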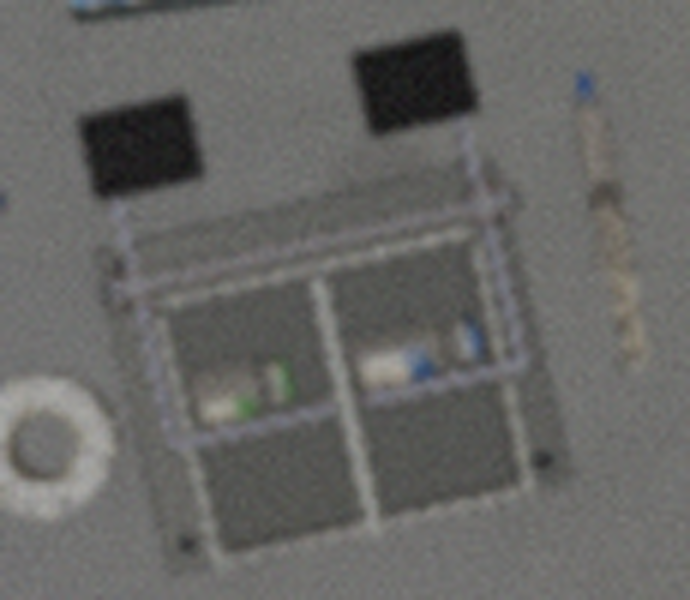

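View pics/sidec.png

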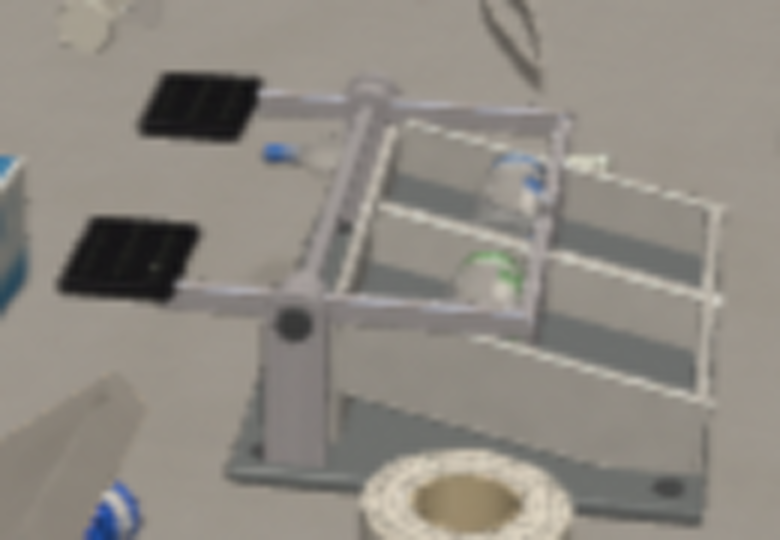

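The left-lane vial (green cap, top px ~(271,244)) spans ~100 crop px, about 40 mm. The right-lane vial (blue cap, ~(300,241)) spans ~130 crop px, about 52 mm. The right-lane one therefore fits the 51 mm long vial, and the blue vial lying outside at (219,212) is only the look-alike. The target is the right pad; I'll compute its pose and cross-check it.

```bash
python3 - <<'E'
from h import *
f=lambda x,y,ox,oy:((x+.5)/6-.5+ox,(y+.5)/6-.5+oy)
T=lambda x,y,z:atz("top",*f(x,y,230,180),z); S=lambda x,y,z:atz("side",*f(x,y,225,160),z)
r,l=T(417,81,.058),T(142,147,.058); print("top R,L",r.round(4),l.round(4),"sep",np.linalg.norm(r-l))
r2,l2=S(202,106,.058),S(131,258,.058); print("side R,L",r2.round(4),l2.round(4),np.linalg.norm(r2-l2))
# yaw from the pads, dispenser y axis = L-R
for a,b in((r,l),(r2,l2)):
    d=b-a; yaw=np.arctan2(-d[0],d[1]); m=(a+b)/2; print("yaw",yaw,"origin",m[:2]-.087*np.array([np.cos(yaw),np.sin(yaw)]))
for n,p,q in(("left vial",(195,405),(293,380)),("right vial",(357,375),(485,338))):
    print(n,np.linalg.norm(T(*p,.04)-T(*q,.04)))
print("base holes",T(187,543,.005),T(543,458,.005))
print("swab",atz("top",261,167,.045),"state",{k:manip.read_state()[k] for k in("t","tool_pos","eef_rot","contact_force")})
E
```

```text
top R,L [ 0.5907 -0.3213  0.058 ] [ 0.566 -0.214  0.058] sep 0.11012476639754074
side R,L [ 0.5857 -0.3131  0.058 ] [ 0.5618 -0.2069  0.058 ] 0.1088127362647988
yaw 0.2261032323463249 origin [ 0.49355594 -0.28717856]
yaw 0.22173574021063597 origin [ 0.48885434 -0.27911971]
left vial 0.03968892234113098
right vial 0.05222455265495509
base holes [ 0.40896954 -0.22930165  0.005     ] [ 0.4422063 -0.3737149  0.005    ]
swab [ 0.65590031 -0.23283324  0.045     ] state {'t': 0.1, 'tool_pos': array([0.27229775, 0.58963854, 0.20449219]), 'eef_rot': array([ 2.14707475e-01,  9.76678058e-01, -7.55145261e-04, -3.17536881e-04]), 'contact_force': array([ 0.0448378 , -0.91944273,  0.6042126 ])}
```

Vial lengths of 39.7 and 52.2 mm match 39 and 51, and the pad separation of 110 mm matches. So the right lever is the one to press. I'll approach with closed fingers, retracted and high to stay clear of the cabinet.

```bash
cat >> h.py <<'E'
from scipy.spatial.transform import Rotation as Ro
YAW=.224; P=np.array([.589,-.3185])
def quat(yaw,flip=1):
    y=flip*np.array([-np.sin(yaw),np.cos(yaw),0]);z=np.array([0,0,-1.]);return Ro.from_matrix(np.c_[np.cross(y,z),y,z]).as_quat()
E
python3 - <<'E'
from h import *
js=[(f,manip.inverse_kinematics([*P,.1],quat(YAW,f))) for f in(1,-1)]; print(js)
f=min((j for j in js if j[1] is not None),key=lambda j:abs(j[1][5]))[0]; q=quat(YAW,f); print("flip",f)
manip.close()
manip.move_ptp([.30,.40,.30],q); manip.move_ptp([.45,0,.30],q); manip.move_ptp([*P,.16],q); manip.movel([*P,.075],vel=.1)
s=manip.read_state(); print(s["t"],s["tool_pos"],s["contact_force"],s["width"])
for n in("top","side"): cv2.imwrite(f"pics/{n}1.png",manip.snapshot(n))
a=cv2.imread("pics/top1.png")[160:280,210:345]; b=cv2.imread("pics/side1.png")[120:250,205:355]
o=[cv2.resize(i,(398,int(398*i.shape[0]/i.shape[1])),interpolation=cv2.INTER_CUBIC)[:344] for i in(a,b)]
h=min(i.shape[0] for i in o); cv2.imwrite("pics/c1.png",np.hstack([i[:h] for i in o]))
E
```

```text
[(1, array([-6.64674518e-01,  3.94024663e-01,  1.57400530e+00, -4.44089210e-16,
        1.17356269e+00, -2.45947084e+00])), (-1, array([-6.64674518e-01,  3.94024663e-01,  1.57400530e+00, -4.44089210e-16,
        1.17356269e+00,  6.82121809e-01]))]
flip -1
7.4083 [ 0.58955866 -0.3189641   0.0759144 ] [ 0.22438347 -0.4227225   0.12715352] 0.004520110741916573
```

View pics/c1.png

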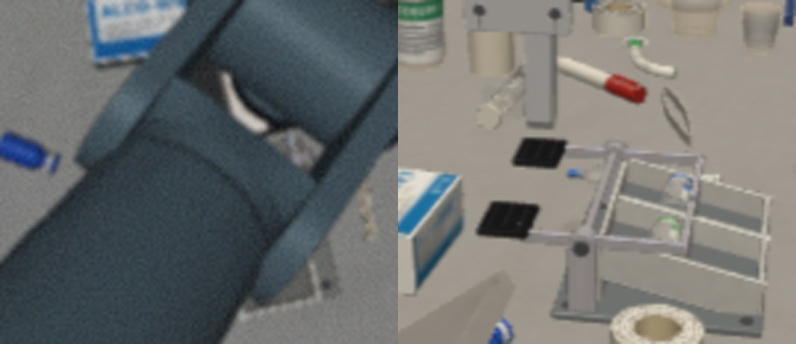

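The right pane (side view) shows the closed fingertips at about px (258.5,167), directly above the right pad at (258.5,177). The gate and vials are unchanged. I'll check the offset relative to the known TCP, using the same camera so its bias cancels.

```bash
python3 - <<'E'
from h import *
t=manip.read_state()["tool_pos"]; print("tip proj",proj("side",t),"pad proj",proj("side",[*P,.058]))
d=atz("side",258.5,177.5,.058)-atz("side",258.5,166.6,t[2]); print("pad - tip",d, Ro.from_euler("z",-YAW).apply(d))
E
```

```text
tip proj [[257.53215686 167.04677561]] pad proj [[257.79299315 175.92503742]]
pad - tip [-0.00402083  0.00953749 -0.01815154] [-0.0018018   0.01019236 -0.01815154]
```

```bash
python3 - <<'E'
from h import *
i=cv2.imread("pics/side1.png")
c=cv2.resize(i[145:195,230:300],None,fx=10,fy=10,interpolation=cv2.INTER_CUBIC)
x=np.array([.017,.022,0]); 
R=Ro.from_euler("z",YAW)
t=manip.read_state()["tool_pos"]
def box(cen,hx,hy,col):
    p=proj("side",cen+R.apply([[a*hx,b*hy,0] for a,b in((1,1),(1,-1),(-1,-1),(-1,1))]))
    cv2.polylines(c,[np.int32(((p-[230,145])+.5)*10)],True,col,1)
box(np.array([*P,.058]),.017,.022,(0,0,255)); box(t,.008,.0125,(0,255,0))
g=cv2.cvtColor(i,cv2.COLOR_BGR2GRAY)[165:195,240:275]; m=cv2.moments((g<60).astype(np.uint8)); print(m["m10"]/m["m00"]+240,m["m01"]/m["m00"]+165,m["m00"])
cv2.imwrite("pics/c2.png",c)
E
```

```text
258.16265060240966 177.289156626506 166.0
```

View pics/c2.png

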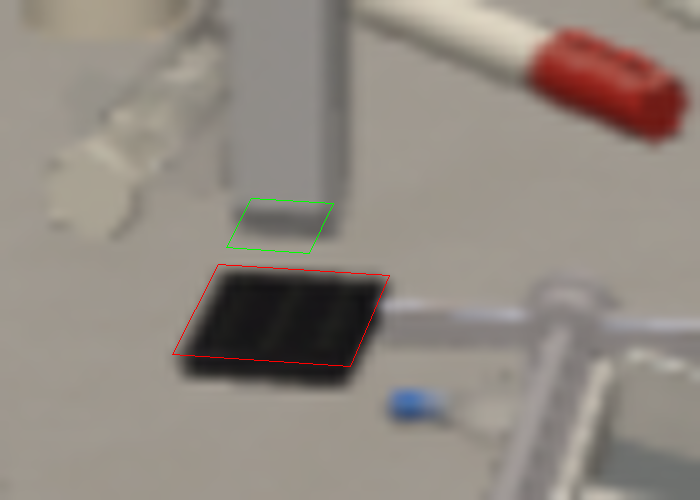

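The crop shows the projected pad outline (red) matching the pad's top face to within a pixel. The extra dark strip below it is the pad's thickness. The tip sits over the middle of the pad, so I'll press in small steps and watch the force.

```bash
python3 - <<'E'
from h import *
F=lambda:manip.read_state()["contact_force"][2]
f0=F()
for z in [.062,.058,.054,.050,.046,.043,.041,.039,.0375]:
    manip.movel([*P,z],vel=.05); s=manip.read_state(); f=s["contact_force"][2]-f0
    print(round(s["t"],2),z,s["tool_pos"].round(4),round(f,2))
    if f>12: break
manip.hold(.8)
i=manip.snapshot("side"); s=manip.read_state(); print(s["t"],s["contact_force"])
cv2.imwrite("pics/c3.png",cv2.resize(i[130:250,225:355],None,fx=5,fy=5,interpolation=cv2.INTER_CUBIC))
E
```

```text
7.92 0.062 [ 0.5886 -0.3182  0.0612] 0.79
8.17 0.058 [ 0.5892 -0.3187  0.0583] 2.5
8.42 0.054 [ 0.5895 -0.3188  0.0543] 2.42
8.67 0.05 [ 0.5892 -0.3186  0.0499] 1.91
8.92 0.046 [ 0.589  -0.3187  0.0459] 4.06
9.17 0.043 [ 0.5889 -0.3188  0.0431] 4.41
9.42 0.041 [ 0.589  -0.3187  0.0411] 3.88
9.67 0.039 [ 0.5891 -0.3186  0.0392] 4.91
9.92 0.0375 [ 0.5891 -0.3186  0.0377] 5.43
10.7667 [-0.32881682 -1.32226596  5.01134123]
```

View pics/c3.png

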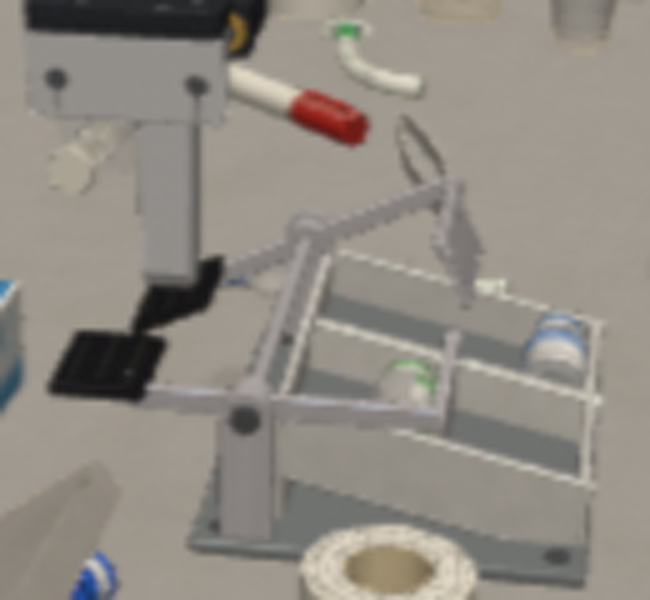

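The right gate is up, and the long vial (blue cap, crop (557,345)) has rolled out against the front lip. The short green-capped vial is still behind its gate. I'll release the lever.

```bash
python3 - <<'E'
from h import *
manip.movel([*P,.075],vel=.08); manip.movel([*P,.16],vel=.15); manip.hold(.5)
i=manip.snapshot("side"); s=manip.read_state(); print(s["t"],s["contact_force"])
cv2.imwrite("pics/c4.png",cv2.resize(i[130:250,225:355],None,fx=5,fy=5,interpolation=cv2.INTER_CUBIC))
E
```

```text
12.65 [ 0.25676984 -0.14994355 -0.28806968]
```

View pics/c4.png

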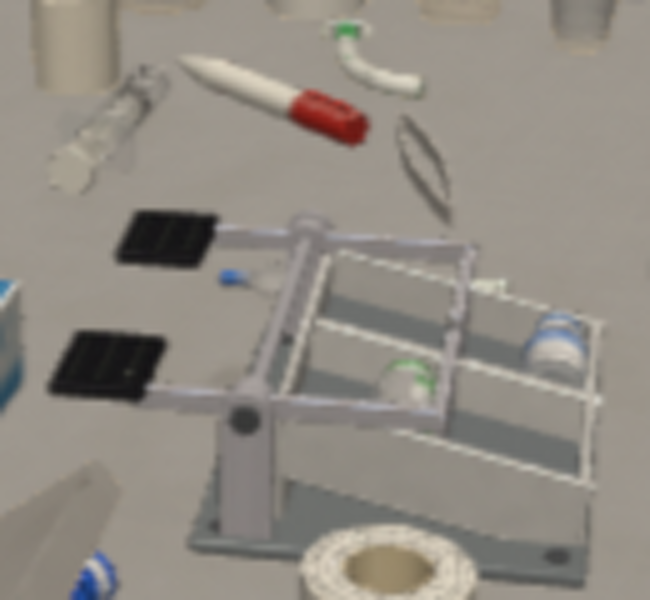

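Both levers are level and both gates are shut. The long vial rests in its pocket at crop (557,345), the short vial is behind its gate at (408,380), and the robot is clear.

```bash
python3 -c "
from workcell import manip
print(manip.close_job())"
```

```text
the job is handed in; nothing more can be done
None
```

The long vial, which was in the right lane, is dispensed into its catch pocket; both gates are shut, the short vial is still behind its own gate, and the job is handed in (no verdict came back).

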